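# Transfer the sample pots to the lab carrier in its colour order

### The arm

A 6-joint arm with a two-finger parallel gripper is mounted at the origin on the work surface. World frame = base frame: x ahead of the robot, y to its left, z up, the work surface at z = 0. Lengths are in m, angles in rad, forces in N, time in s.
With the tool pointing down it reaches from about 0.3 to 0.825 m from the base axis. Payload 5.4 kg.
Tool frame: the origin (TCP) lies on the centre line of the jaws, within the pads' length; the fingertips stand 14 mm ahead of it and the grasp point (between the pads) lies 5 mm behind it (tips_ahead is the distance from the TCP to the fingertips, in m); x points along the fingers, y is the direction in which the jaws open and shut, and the axes are right-handed (so a half turn about x gives the same grasp; the last joint's range is limited). The gripper opens to 92 mm and grips with 3 to 60 N. Pads are 20 mm wide; open, the fingers measure 128 mm over their backs; the gripper's body (75 mm by 189 mm) begins 69 mm behind the grasp point.
Start: joints at [0.985, 0.158, 1.597, -0, 1.386, -0.21], TCP at [0.211, 0.535, 0.229] pointing down, gripper open.
Joint ranges: [-2.91, 2.91], [-0.94, 2.29], [0.18, 2.7], [-1.29, 4.43], [0.17, 2.64], [-3, 3]. Speed limits (rad/s): [2.57, 2.57, 3.14, 3.14, 3.14, 3.14].

### API

Orientations are given as a rotation vector (axis times angle).
In Python, from bench import state, capture, camera_info, sign_off, tips_ahead gives the robot as it stands. The module is installed in compiled form; this text tells all that it offers.
- The arm moves only by the tool carry_out, never from a script. Its argument "plan" is a list of rows, each a list of 3 entries, a list of its own where there are three numbers: the shift along the world's x, y, z in m, then the turn about the world's z in degrees, then the closure, from 0 (fully open) to 1 (shut). In form: [[[tx, ty, tz], yaw, fingers], ...]. A call has 1 to 12 rows; each row shifts and turns the pose as measured when the row begins; what a row does not reach is not made up. A row lasts 1/10 s, in which the tool goes at most 50 mm and 8.59 degrees, less where a joint would pass 70% of its speed; a pose out of reach is approached as far as the arm can. A call with a gripper value outside its range is refused whole. The fingers move at their own pace and stop on an object; "newtons" is the grip in N (left out, the last holds). Time passes only in rows, so rows that do not move let the fingers close. It gives the time, the measured TCP pose, the force and the opening at its end, in the units of the state.
- state(): the state, without advancing time (a new reading comes with each control period).
- capture(name): name is "scene" or "side" or "wrist"; returns (picture, depth): 420x560x3 uint8, blue, green, red; 420x560 float32, m along the optical axis (not along the pixel's ray), 0 where there is no reading.
- camera_info(name): a dict with "fx", "fy", "cx", "cy" (pixels), "R" (3x3) and "t" (3): a world point X has camera coordinates R X + t. Camera axes: x right, y down, z forward; pixel columns grow to the right and rows downward; lengths in m; the calibration is good to about 2 mm. A picture is of the moment at which its call begins: read the wrist's pose just before it. camera_info takes no time and is no camera call; for the wrist camera it gives the pose at the moment of the call.
- sign_off(): hands the job in, once; it reports no verdict.
The state is a dict: "t": time; "joint_pos": joint angles; "joint_velocities": joint speeds; "joint_efforts": joint torques, N m; "ee_pos": TCP position; "tool_rot": TCP orientation; "contact_force": force on the tool from outside, world axes, zero at the start; "moment": the same for the moment, N m; "width": finger opening in m.
Only numpy, scipy, OpenCV 4.12 (cv2) and the standard library are available. Lean on these libraries where they do the work, as an engineer would, in place of code of your own. Each camera call takes 0.05 s, during which the arm holds its last target.

### The job

Move the row of four sample pots from the line's black sampling rack into the laboratory's white carrier, in the colour order of the carrier: each pot fully down and upright in the seat that has the colour of its lid. Keep the pots upright on the way and set them down, do not drop them; leave the red tray of tablets and the white bottle where they stand.

Things in the scene. Friction and masses are not known exactly. Their poses are not given: they have to be found in the camera images.
- pot_red_center (a point): centre of the loose sample pot with red lid: upright cylinder, 40 mm across, 84 mm tall (lid: top 22 mm), about 75 g, z up its axis. It starts in one row of four (75 mm apart, any colour order, along the rack) on the 8 mm base plate of a fixed 330 x 90 mm black rack, in a 48 mm bore of a guide plate with its top 21 mm over the table: lift it straight up 25 mm. Grip across the row.
- pot_yellow_center (a point): centre of the loose sample pot with yellow lid: upright cylinder, 40 mm across, 84 mm tall (lid: top 22 mm), about 75 g, z up its axis. It starts in one row of four (75 mm apart, any colour order, along the rack) on the 8 mm base plate of a fixed 330 x 90 mm black rack, in a 48 mm bore of a guide plate with its top 21 mm over the table: lift it straight up 25 mm. Grip across the row.
- pot_green_center (a point): centre of the loose sample pot with green lid: upright cylinder, 40 mm across, 84 mm tall (lid: top 22 mm), about 75 g, z up its axis. It starts in one row of four (75 mm apart, any colour order, along the rack) on the 8 mm base plate of a fixed 330 x 90 mm black rack, in a 48 mm bore of a guide plate with its top 21 mm over the table: lift it straight up 25 mm. Grip across the row.
- pot_blue_center (a point): centre of the loose sample pot with blue lid: upright cylinder, 40 mm across, 84 mm tall (lid: top 22 mm), about 75 g, z up its axis. It starts in one row of four (75 mm apart, any colour order, along the rack) on the 8 mm base plate of a fixed 330 x 90 mm black rack, in a 48 mm bore of a guide plate with its top 21 mm over the table: lift it straight up 25 mm. Grip across the row.
- seat_red: red round cup seat, fixed on the fixed white carrier (330 x 90 mm, 20 mm high): outside 68 mm, inside 60 mm at the rim and 56 mm at the floor; rim 11 mm, floor 3 mm above its origin (centre of its underside), z up. A pot standing in it has its centre 45 mm above this origin. Four seats in one row, 75 mm apart, any colour order, left or right of the robot, pots on the other side
- seat_yellow: yellow round cup seat, fixed on the fixed white carrier (330 x 90 mm, 20 mm high): outside 68 mm, inside 60 mm at the rim and 56 mm at the floor; rim 11 mm, floor 3 mm above its origin (centre of its underside), z up. A pot standing in it has its centre 45 mm above this origin. Four seats in one row, 75 mm apart, any colour order, left or right of the robot, pots on the other side
- seat_green: green round cup seat, fixed on the fixed white carrier (330 x 90 mm, 20 mm high): outside 68 mm, inside 60 mm at the rim and 56 mm at the floor; rim 11 mm, floor 3 mm above its origin (centre of its underside), z up. A pot standing in it has its centre 45 mm above this origin. Four seats in one row, 75 mm apart, any colour order, left or right of the robot, pots on the other side
- seat_blue: blue round cup seat, fixed on the fixed white carrier (330 x 90 mm, 20 mm high): outside 68 mm, inside 60 mm at the rim and 56 mm at the floor; rim 11 mm, floor 3 mm above its origin (centre of its underside), z up. A pot standing in it has its centre 45 mm above this origin. Four seats in one row, 75 mm apart, any colour order, left or right of the robot, pots on the other side
- tray: bystander, loose: low open red tray of loose white tablets between the two racks, 150 x 90 mm (along its x and y), 35 mm high; origin at the centre of its underside
- bottle: bystander, loose: closed white wipe-down bottle with a grey cap beyond the tray, 60 mm diameter, 150 mm tall; origin at the centre of its underside
There are look-alikes about, which are no part of the job. What is shaped like the part that bears pot_blue_center but grey is not meant.

How it is judged:
By the outcome, as a careful person would: the job done as asked, in the order asked, and still so for the second after the job is handed in, with the robot touching nothing.
It also fails if it takes over 109 s, if anything falls off the work surface, if the arm or the gripper's body presses on something with over 40 N, if the wrist force passes 120 N, or if a joint passes its speed limit or range.

## Working session

There is one attempt and no reset: what is moved stays moved. The work goes in short steps, Python scripts to look and compute and a tool call to move; the robot and the scene stay as the last step left them, time stands still between calls to the robot, and variables do not carry over. Pictures are saved under pics/ and viewed, and the job is handed in when it is done.

Besides the shell and the picture viewer there is one more tool, called after ">>>" as a command line: name --argument value ..., lists and objects as JSON in quotes. carry_out: Moves the arm, as the interface text tells. Its arguments: {"type":"object","properties":{"plan":{"type":"array"},"newtons":{"type":"number"}},"required":["plan"]}

```bash
mkdir -p pics; cat > h.py <<'E'
import numpy as np, cv2
from bench import state, capture, camera_info
def snap(n,f):
    ci=camera_info(n); im,d=capture(n); cv2.imwrite(f'pics/{f}.png',im)
    np.savez(f'{f}.npz',im=im,d=d,**{k:np.array(ci[k]) for k in('fx','fy','cx','cy','R','t')})
    return im,d,ci
def load(f): 
    z=np.load(f'{f}.npz'); return z
def cloud(z):
    d=z['d']; v,u=np.indices(d.shape); p=np.stack([(u-z['cx'])/z['fx']*d,(v-z['cy'])/z['fy']*d,d],-1)
    return (p-z['t'])@z['R']
E
python3 - <<'E'
from h import *
s=state(); print(s)
for n in('scene','side'): snap(n,n+'0')
E
```

```text
{'t': 0.0, 'joint_pos': array([ 9.84890501e-01,  1.59046299e-01,  1.59821755e+00, -2.15368045e-05,
        1.38621939e+00, -2.10088386e-01]), 'joint_velocities': array([-0.00179008,  0.00056263,  0.00043548, -0.0010765 , -0.00063927,
        0.00098177]), 'joint_efforts': array([ 5.62819860e-04, -3.85576916e+01, -3.22106194e+01,  7.00772088e-02,
        3.79051804e-02, -1.15970875e-04]), 'ee_pos': array([0.21072178, 0.53434664, 0.22762781]), 'tool_rot': array([ 0.29349565,  1.5513263 , -0.29625972]), 'contact_force': array([0.0335984 , 0.5159265 , 0.23943843]), 'moment': array([ 0.01339077,  0.04038952, -0.00011293]), 'width': 0.09240249656659255}
```

View pics/scene0.png

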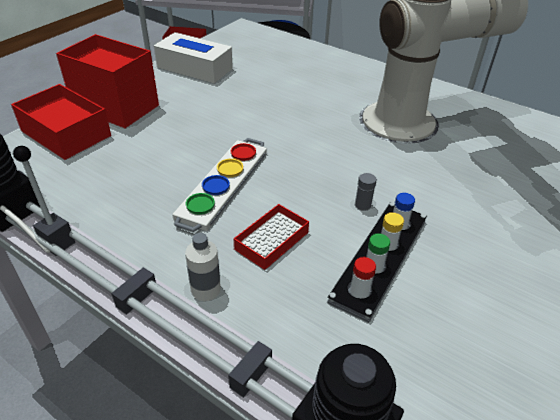

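View pics/side0.png

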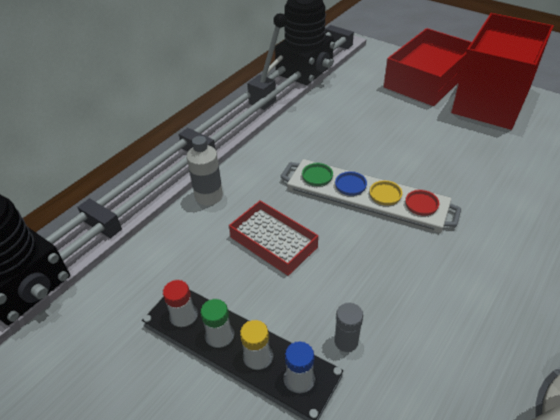

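The scene picture shows a black rack with four lidded pots: blue (404,200), yellow (394,222), green (379,243) and red (364,266). The carrier seats are red (243,152), yellow (231,168), blue (216,185) and green (201,203). Look-alikes are the grey pot at (366,190), which is not meant, the bottle (203,265) and the red tray and boxes. The four lidded pots are in the black rack, so I choose those. Next I measure and take a close crop.

```bash
cat > m.py <<'E'
from h import *
def masks(im):
    h=cv2.cvtColor(im,cv2.COLOR_BGR2HSV); H,S,V=[h[...,i].astype(int) for i in range(3)]
    ok=(S>130)&(V>60)
    return dict(red=ok&((H<8)|(H>172)),yellow=ok&(H>17)&(H<35),green=ok&(H>50)&(H<90),blue=ok&(H>100)&(H<130))
def circ(p):
    A=np.c_[2*p,np.ones(len(p))]; x=np.linalg.lstsq(A,(p**2).sum(1),rcond=None)[0]; return x[:2],np.sqrt(x[2]+x[:2]@x[:2])
def enc(p):
    c,r=cv2.minEnclosingCircle((p*1000).astype(np.float32)); return np.array(c)/1000,r/1000
E
python3 - <<'E'
from m import *
np.set_printoptions(precision=4,suppress=True)
for f in('scene0','side0'):
    z=load(f); P=cloud(z); 
    for c,m in masks(z['im']).items():
        n,l,st,ce=cv2.connectedComponentsWithStats(m.astype(np.uint8))
        for i in range(1,n):
            if st[i,4]<60: continue
            p=P[(l==i)&(z['d']>0)]
            if len(p)<30: continue
            zt=np.percentile(p[:,2],97)
            t=p[p[:,2]>zt-0.004]
            print(f,c,ce[i].round(),st[i,4],'z97',zt.round(4),'top enc',*[np.round(a,4) for a in enc(t[:,:2])],'mean',p.mean(0))
    # rack/bottle etc.
im=cv2.imread('pics/scene0.png'); cv2.imwrite('pics/crop0.png',cv2.resize(im[130:330,170:440],None,fx=2.9,fy=2.9,interpolation=cv2.INTER_CUBIC))
E
```

```text
scene0 red [186.  31.] 295 z97 -0.3697 top enc [-0.6652 -1.5406] 0.116 mean [-0.7363 -1.5923 -0.3946]
scene0 red [90. 96.] 10889 z97 0.1686 top enc [ 0.4529 -0.7177] 0.1285 mean [ 0.5396 -0.6955  0.0845]
scene0 red [243. 151.] 336 z97 0.0302 top enc [ 0.43   -0.2455] 0.0351 mean [ 0.4263 -0.2464  0.0235]
scene0 red [271. 238.] 1400 z97 0.0346 top enc [ 0.6286 -0.0087] 0.0864 mean [ 0.6367 -0.0033  0.0206]
scene0 red [364. 268.] 410 z97 0.093 top enc [0.6469 0.2202] 0.0214 mean [0.6482 0.2223 0.0858]
scene0 yellow [230. 167.] 384 z97 0.0306 top enc [ 0.5054 -0.2291] 0.0362 mean [ 0.5001 -0.2306  0.0236]
scene0 yellow [393. 222.] 334 z97 0.0926 top enc [0.4975 0.2089] 0.0215 mean [0.5001 0.2097 0.0852]
scene0 green [200. 202.] 424 z97 0.0312 top enc [ 0.6505 -0.1976] 0.0349 mean [ 0.6454 -0.2008  0.0234]
scene0 green [379. 243.] 343 z97 0.0929 top enc [0.5722 0.2144] 0.0206 mean [0.5738 0.2152 0.086 ]
scene0 blue [193.  45.] 253 z97 0.0827 top enc [ 0.1234 -0.6949] 0.0679 mean [ 0.1209 -0.6977  0.0796]
scene0 blue [215. 184.] 430 z97 0.0301 top enc [ 0.5764 -0.2138] 0.035 mean [ 0.574 
[... 416 characters left out ...]
47]
side0 red [176. 293.] 553 z97 0.0954 top enc [0.6432 0.2218] 0.02 mean [0.6391 0.2238 0.0902]
side0 yellow [385. 192.] 607 z97 0.0332 top enc [ 0.5002 -0.2288] 0.0339 mean [ 0.5012 -0.2313  0.0264]
side0 yellow [254. 334.] 679 z97 0.0953 top enc [0.496  0.2097] 0.0207 mean [0.4929 0.2118 0.0898]
side0 green [317. 175.] 399 z97 0.0336 top enc [ 0.6456 -0.1949] 0.0323 mean [ 0.6476 -0.198   0.026 ]
side0 green [213. 311.] 506 z97 0.0953 top enc [0.5694 0.2152] 0.0201 mean [0.5673 0.2167 0.0921]
side0 blue [351. 183.] 541 z97 0.0332 top enc [ 0.5748 -0.2127] 0.0335 mean [ 0.5749 -0.2163  0.0266]
side0 blue [299. 357.] 715 z97 0.0952 top enc [0.4204 0.201 ] 0.0203 mean [0.4181 0.2037 0.0907]
```

View pics/crop0.png

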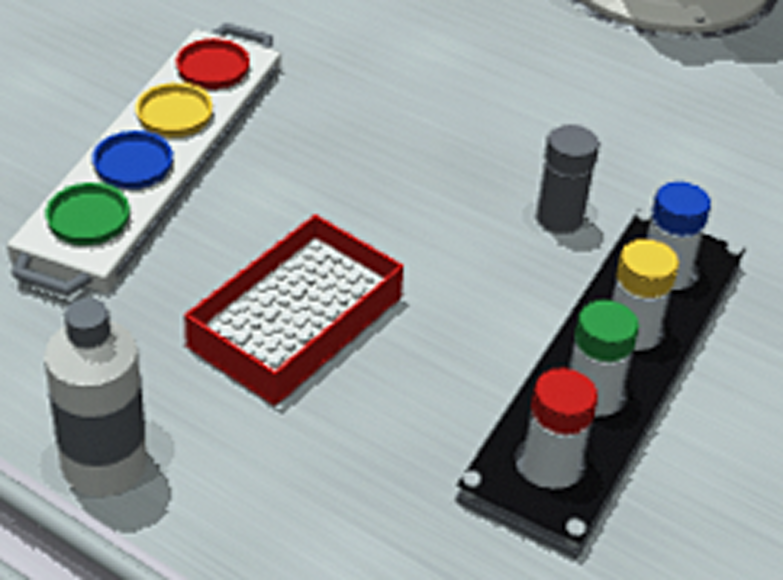

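```bash
python3 - <<'E'
from m import *
from scipy.spatial.transform import Rotation as R
np.set_printoptions(precision=4,suppress=True)
for f in('scene0','side0'):
    z=load(f); P=cloud(z); ok=z['d']>0
    x,y,h=P[...,0],P[...,1],P[...,2]
    S=cv2.cvtColor(z['im'],cv2.COLOR_BGR2HSV)[...,1]
    a=ok&(h>0.05)&(h<0.2)&(x>.2)&(x<.9)&(abs(y)<.35)
    n,l,st,ce=cv2.connectedComponentsWithStats(a.astype(np.uint8))
    for i in range(1,n):
        if st[i,4]>60:
            p=P[l==i]; print(f,ce[i].round(),st[i,4],p.min(0),p.max(0), enc(p[p[:,2]>np.percentile(p[:,2],97)-.004][:,:2]))
    z0=R.from_rotvec(state()['tool_rot']).as_matrix()
print(z0)
ci=camera_info('wrist');s=state();print(z0.T@(-np.array(ci['R']).T@ci['t']-s['ee_pos']), np.array(ci['R'])@z0,ci['fx'])
E
```

```text
scene0 [366. 183.] 335 [0.3812 0.0772 0.0501] [0.4218 0.1179 0.0861] (array([0.4005, 0.0969]), 0.020528352737426758)
scene0 [382. 240.] 1945 [0.402  0.1798 0.05  ] [0.6682 0.2423 0.0954] (array([0.5351, 0.2121]), 0.13347232055664063)
scene0 [ 76. 233.] 87 [ 0.8917 -0.349   0.05  ] [ 0.8999 -0.2728  0.0772] (array([ 0.8987, -0.341 ]), 0.007996968746185303)
scene0 [202. 260.] 1383 [ 0.7892 -0.0628  0.0504] [ 0.8494 -0.0028  0.151 ] (array([ 0.8187, -0.0341]), 0.014285832405090333)
scene0 [150. 281.] 500 [ 0.8807 -0.269   0.05  ] [0.9    0.0347 0.063 ] (array([ 0.8909, -0.1191]), 0.017186458587646485)
scene0 [260. 352.] 621 [0.8802 0.0369 0.05  ] [0.9    0.2646 0.0622] (array([0.8905, 0.1605]), 0.01702887725830078)
side0 [ 99. 216.] 5760 [ 0.7848 -0.3495  0.05  ] [0.8999 0.35   0.2   ] (array([0.8829, 0.3158]), 0.027759187698364256)
side0 [177. 297.] 808 [0.6229 0.2004 0.0502] [0.6664 0.2419 0.0963] (array([0.6442, 0.2212]), 0.021143581390380858)
side0 [215. 316.] 838 [0.5491 0.193  0.05  ] [0.5898 0.2346 0.0961] (array([0.5695, 0.214 ]), 0.020996938705444335)
side0 [348. 319.] 761 [0.3775 0.0761 0.0502] [0.4192 0.1185 0.0881] (array([0.3986, 0.0969]), 0.020741159439086915)
side0 [254. 338.] 879 [0.4748 0.1886 0.0502] [0.5163 0.2301 0.0969] (array([0.4959, 0.2093]), 0.02077175521850586)
side0 [299. 360.] 943 [0.4    0.1801 0.05  ] [0.4413 0.2213 0.097 ] (array([0.4205, 0.2004]), 0.020958364486694334)
[[-0.0009  0.3671  0.9302]
 [-0.0014  0.9302 -0.3671]
 [-1.     -0.0016 -0.0003]]
[-0.155   0.0011 -0.0829] [[-0.0006  1.     -0.0006]
 [-0.2918  0.0004  0.9565]
 [ 0.9565  0.0007  0.2918]] 340.13448762638467
```

>>> carry_out --plan '[[[0.036,-0.026,-0.003],2.2,0],[[0.036,-0.026,-0.003],2.2,0],[[0.036,-0.026,-0.003],2.2,0],[[0.036,-0.026,-0.003],2.2,0],[[0.036,-0.026,-0.003],2.2,0],[[0.036,-0.026,-0.003],2.2,0],[[0.036,-0.026,-0.003],2.2,0],[[0.036,-0.026,-0.003],2.2,0],[[0.036,-0.026,-0.003],2.2,0],[[0.036,-0.026,-0.003],2.2,0],[[0.036,-0.026,-0.003],2.2,0],[[0.036,-0.026,-0.003],2.2,0]]' --newtons 15

```text
t: 1.3
ee_pos: [0.6494, 0.21, 0.1849]
tool_rot: [-0.093, 1.578, 0.086]
contact_force: [0.3, 0.0, -0.5]
width: 0.0922
```

```bash
cat > s.py <<'E'
from h import *
from scipy.spatial.transform import Rotation as R
def st():
    s=state(); M=R.from_rotvec(s['tool_rot']).as_matrix(); y=M[:,1]
    print('t',round(s['t'],2),'pos',s['ee_pos'].round(4),'jawyaw',round(np.degrees(np.arctan2(-y[0],y[1])),2),'tilt',M[:,0].round(3),'w',round(s['width'],4),'F',s['contact_force'].round(1),'q',s['joint_pos'].round(2))
if __name__=='__main__': st()
E
python3 s.py; python3 -c "
from h import *
snap('wrist','w1')"
```

```text
t 1.3 pos [0.6494 0.21   0.1849] jawyaw 6.53 tilt [-0.009 -0.005 -1.   ] w 0.0922 F [ 0.3  0.  -0.5] q [ 0.14  0.47  1.3  -0.    1.38 -1.55]
```

View pics/w1.png

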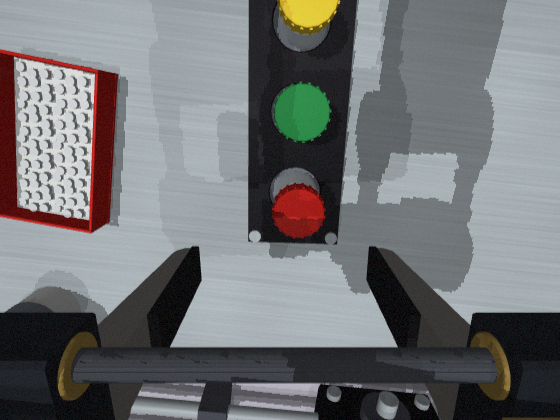

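```bash
python3 - <<'E'
from m import *
np.set_printoptions(precision=4,suppress=True)
z=load('w1'); P=cloud(z)
for c,m in masks(z['im']).items():
    n,l,st,ce=cv2.connectedComponentsWithStats(m.astype(np.uint8))
    for i in range(1,n):
        if st[i,4]<300: continue
        p=P[(l==i)&(z['d']>0)]; zt=np.percentile(p[:,2],90); t=p[p[:,2]>zt-.005]
        print(c,ce[i],len(p),zt,enc(t[:,:2]),circ(cv2.convexHull((t[:,:2]).astype(np.float32))[:,0]))
E
```

```text
red [ 59.4088 148.9874] 7057 0.03348650706460096 (array([ 0.6264, -0.0065]), 0.08610665893554688) (array([0.6259, 0.0038]), np.float64(0.07587958995478229))
red [298.0889 210.5506] 2271 0.09174219701818247 (array([0.6447, 0.2216]), 0.020976173400878907) (array([0.6445, 0.2217]), np.float64(0.020721196738280254))
yellow [307.3204  13.8272] 1613 0.09179103452208856 (array([0.5003, 0.2097]), 0.020286930084228515) (array([0.4971, 0.2095]), np.float64(0.020186281039456258))
yellow [ 72.2634 366.4185] 1152 0.2792403693795687 (array([0.6329, 0.1604]), 0.00723387336730957) (array([0.6329, 0.1601]), np.float64(0.005875537616567958))
yellow [494.7179 366.2448] 1152 0.2789899592147179 (array([0.6216, 0.2575]), 0.00774727201461792) (array([0.622 , 0.2564]), np.float64(0.005892871557986948))
green [301.883  111.8053] 2621 0.09185405799187187 (array([0.57  , 0.2147]), 0.020723054885864258) (array([0.5701, 0.2147]), np.float64(0.0205453774554351))
```

The wrist picture shows the red pot at (298,211) at the outer rack end, with green at (302,112) and yellow at (307,12), all inside the rack. The wrist-measured positions agree with the fixed cameras to about 1 mm. I align over red and descend.

>>> carry_out --plan '[[[-0.0047,0.0117,-0.01],-1.3,0],[[0,0,-0.03],0,0],[[0,0,-0.035],0,0],[[0,0,-0.03],0,0],[[0,0,-0.02],0,0],[[0,0,-0.005],0,0],[[0,0,0],0,0]]'

```text
t: 2.05
ee_pos: [0.6486, 0.2128, 0.0454]
tool_rot: [-0.069, 1.581, 0.056]
contact_force: [-0.3, -0.4, 0.2]
width: 0.092
```

```bash
python3 s.py
```

```text
t 2.05 pos [0.6486 0.2128 0.0454] jawyaw 4.57 tilt [-0.011 -0.008 -1.   ] w 0.092 F [-0.3 -0.4  0.2] q [ 0.14  0.62  1.38 -0.01  1.16 -1.5 ]
```

>>> carry_out --plan '[[[-0.004,0.009,0.003],0.6,0],[[0,0,0],0,0],[[0,0,0],0,0]]'

```text
t: 2.35
ee_pos: [0.646, 0.2233, 0.0522]
tool_rot: [-0.078, 1.576, 0.066]
contact_force: [0.1, 0.2, 0.7]
width: 0.0919
```

```bash
python3 s.py
```

```text
t 2.35 pos [0.646  0.2233 0.0522] jawyaw 5.23 tilt [-0.006 -0.008 -1.   ] w 0.0919 F [0.1 0.2 0.7] q [ 0.16  0.61  1.38 -0.01  1.16 -1.5 ]
```

>>> carry_out --plan '[[[-0.001,-0.0015,0],0,0.4],[[0,0,0],0,1],[[0,0,0],0,1],[[0,0,0],0,1],[[0,0,0],0,1],[[0,0,0],0,1],[[0,0,0],0,1],[[0,0,0],0,1]]' --newtons 18

```text
t: 3.15
ee_pos: [0.6467, 0.2217, 0.0551]
tool_rot: [-0.077, 1.572, 0.066]
contact_force: [0.1, -0.1, 0.1]
width: 0.0397
```

```bash
python3 s.py
```

```text
t 3.15 pos [0.6467 0.2217 0.0551] jawyaw 5.22 tilt [-0.002 -0.007 -1.   ] w 0.0397 F [ 0.1 -0.1  0.1] q [ 0.16  0.6   1.38 -0.01  1.16 -1.5 ]
```

>>> carry_out --plan '[[[0,0,0.01],0,1],[[0,0,0.02],0,1],[[0,0,0.025],0,1],[[0,0,0.025],0,1],[[0,0,0.01],0,1],[[0,0,0],0,1]]'

```text
t: 3.75
ee_pos: [0.6448, 0.2215, 0.1485]
tool_rot: [-0.077, 1.575, 0.066]
contact_force: [0.3, 0.7, -0.3]
width: 0.0395
```

```bash
python3 s.py; python3 -c "
from h import *
snap('side','s1')"
```

```text
t 3.75 pos [0.6448 0.2215 0.1485] jawyaw 5.22 tilt [-0.005 -0.008 -1.   ] w 0.0395 F [ 0.3  0.7 -0.3] q [ 0.16  0.5   1.33 -0.01  1.32 -1.5 ]
```

View pics/s1.png

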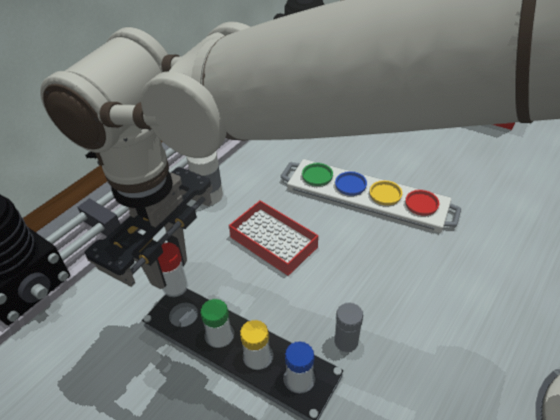

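The side picture shows the red pot lifted clear of its bore and upright in the jaws at (172,268). The other three are still in the rack. Next I carry red to its seat.

>>> carry_out --plan '[[[-0.008,-0.017,0.002],0.5,1],[[-0.013,-0.029,0.0],0.6,1],[[-0.018,-0.039,0.0],0.6,1],[[-0.02,-0.042,0.0],0.7,1],[[-0.02,-0.042,0.0],0.7,1],[[-0.02,-0.042,0.0],0.7,1],[[-0.02,-0.042,0.0],0.7,1],[[-0.02,-0.042,0.0],0.7,1],[[-0.02,-0.042,0.0],0.7,1],[[-0.02,-0.042,0.0],0.6,1],[[-0.015,-0.035,0.0],0.3,1],[[-0.01,-0.02,0.0],0,1]]'

```text
t: 5.0
ee_pos: [0.4208, -0.2208, 0.1316]
tool_rot: [-0.174, 1.592, 0.176]
contact_force: [-0.2, 0.5, -1.0]
width: 0.0395
```

```bash
python3 s.py; python3 -c "
from h import *
snap('wrist','w2')"
```

```text
t 5.0 pos [ 0.4208 -0.2208  0.1316] jawyaw 12.73 tilt [-0.028 -0.002 -1.   ] w 0.0395 F [-0.2  0.5 -1. ] q [-0.72  0.02  1.95 -0.02  1.19 -2.51]
```

View pics/w2.png

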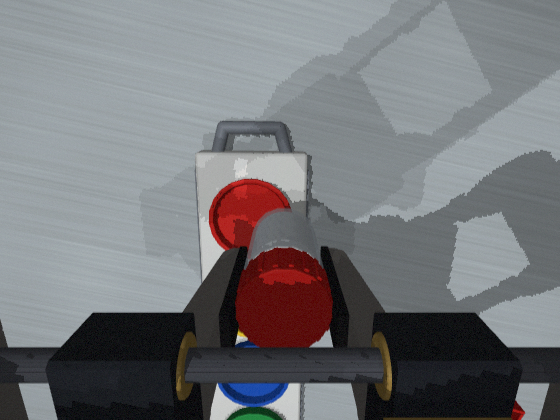

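The wrist picture shows the red pot in the jaws at (288,290) and the red seat at (250,215), partly hidden, at the robot end of the carrier. The carrier is about 25 mm further to −y. I measure the seats from this view.

```bash
python3 - <<'E'
from m import *
np.set_printoptions(precision=4,suppress=True)
z=load('w2'); P=cloud(z)
# white carrier top & red rim
for c,m in masks(z['im']).items():
    m=m&(P[...,2]>.015)&(P[...,2]<.04)&(z['d']>0)&(P[...,1]<-.1)
    p=P[m]
    if len(p)<100: continue
    rim=p[p[:,2]>.0265]; h=cv2.convexHull(rim[:,:2].astype(np.float32))[:,0]
    print(c,len(p),p.min(0),p.max(0),enc(p[:,:2]),enc(rim[:,:2]),np.percentile(p[:,2],[5,95]))
E
```

```text
red 3502 [ 0.3952 -0.2782  0.0184] [ 0.4578 -0.2171  0.0317] (array([ 0.4277, -0.2453]), 0.033502716064453125) (array([ 0.4277, -0.2453]), 0.033502716064453125) [0.021  0.0303]
green 230 [ 0.6144 -0.2265  0.0201] [ 0.6351 -0.1829  0.0313] (array([ 0.6268, -0.2047]), 0.023331525802612305) (array([ 0.6245, -0.2038]), 0.021703256607055663) [0.0214 0.0306]
blue 1258 [ 0.5415 -0.2428  0.0198] [ 0.6089 -0.1802  0.0316] (array([ 0.5752, -0.2132]), 0.03403899765014649) (array([ 0.5752, -0.2132]), 0.03403899765014649) [0.0213 0.0303]
```

>>> carry_out --plan '[[[0.004,-0.012,0.01],0,1],[[0.003,-0.012,0.005],0,1],[[0,0,0],0,1],[[0,0,0],0,1],[[0,0,0],0,1]]'

```text
t: 5.55
ee_pos: [0.4243, -0.2453, 0.1417]
tool_rot: [-0.166, 1.599, 0.178]
contact_force: [-0.4, 0.0, -0.9]
width: 0.0399
```

```bash
python3 s.py
```

```text
t 5.55 pos [ 0.4243 -0.2453  0.1417] jawyaw 12.5 tilt [-0.036  0.004 -0.999] w 0.0399 F [-0.4  0.  -0.9] q [-0.76  0.05  1.89 -0.02  1.23 -2.54]
```

>>> carry_out --plan '[[[0.003,0,0],0,1],[[0,0,0],0,1],[[0,0,0],0,1]]'

```text
t: 5.85
ee_pos: [0.4274, -0.2433, 0.1408]
tool_rot: [-0.167, 1.6, 0.181]
contact_force: [-0.4, 0.9, -1.6]
width: 0.0397
```

```bash
python3 s.py
```

```text
t 5.85 pos [ 0.4274 -0.2433  0.1408] jawyaw 12.62 tilt [-0.037  0.005 -0.999] w 0.0397 F [-0.4  0.9 -1.6] q [-0.75  0.06  1.89 -0.02  1.23 -2.53]
```

>>> carry_out --plan '[[[0.001,-0.001,-0.015],0,1],[[0,0,-0.02],0,1],[[0,0,-0.015],0,1],[[0,0,-0.008],0,1],[[0,0,-0.003],0,1],[[0,0,0],0,1]]'

```text
t: 6.45
ee_pos: [0.4295, -0.244, 0.079]
tool_rot: [-0.17, 1.598, 0.181]
contact_force: [0.2, -0.3, -0.0]
width: 0.0399
```

```bash
python3 s.py
```

```text
t 6.45 pos [ 0.4295 -0.244   0.079 ] jawyaw 12.72 tilt [-0.035  0.003 -0.999] w 0.0399 F [ 0.2 -0.3 -0. ] q [-0.75  0.15  1.92 -0.02  1.09 -2.53]
```

>>> carry_out --plan '[[[0,-0.001,-0.004],0,1],[[0,0,-0.002],0,1],[[0,0,-0.001],0,1],[[0,0,0],0,1]]'

```text
t: 6.85
ee_pos: [0.4307, -0.2462, 0.0735]
tool_rot: [-0.172, 1.596, 0.179]
contact_force: [-0.1, 0.6, -0.1]
width: 0.0393
```

```bash
python3 s.py
```

```text
t 6.85 pos [ 0.4307 -0.2462  0.0735] jawyaw 12.72 tilt [-0.032  0.001 -0.999] w 0.0393 F [-0.1  0.6 -0.1] q [-0.75  0.16  1.92 -0.02  1.08 -2.53]
```

>>> carry_out --plan '[[[0,0,-0.0015],0,1],[[0,0,-0.001],0,1],[[0,0,-0.001],0,1]]'

```text
t: 7.15
ee_pos: [0.4311, -0.2466, 0.0704]
tool_rot: [-0.173, 1.595, 0.178]
contact_force: [0.1, -0.3, -0.2]
width: 0.0398
```

```bash
python3 s.py
```

```text
t 7.15 pos [ 0.4311 -0.2466  0.0704] jawyaw 12.73 tilt [-0.031 -0.    -1.   ] w 0.0398 F [ 0.1 -0.3 -0.2] q [-0.75  0.17  1.92 -0.02  1.07 -2.53]
```

>>> carry_out --plan '[[[-0.001,0,-0.001],0,1],[[0,0,-0.001],0,1]]'

```text
t: 7.35
ee_pos: [0.4311, -0.2467, 0.0702]
tool_rot: [-0.172, 1.593, 0.178]
contact_force: [-4.4, 2.6, 10.5]
width: 0.0396
```

```bash
python3 s.py
```

```text
t 7.35 pos [ 0.4311 -0.2467  0.0702] jawyaw 12.72 tilt [-0.03 -0.   -1.  ] w 0.0396 F [-4.4  2.6 10.5] q [-0.75  0.17  1.93 -0.02  1.07 -2.53]
```

Contact at z 0.0702 as predicted, so red is on the seat floor. I release and rise.

>>> carry_out --plan '[[[0,0,0],0,0.4],[[0,0,0],0,0.2],[[0,0,0],0,0],[[0,0,0],0,0],[[0,0,0],0,0],[[0,0,0.02],0,0],[[0,0,0.035],0,0],[[0,0,0.04],0,0],[[0,0,0.03],0,0],[[0,0,0],0,0]]'

```text
t: 8.35
ee_pos: [0.429, -0.2451, 0.1978]
tool_rot: [-0.17, 1.596, 0.18]
contact_force: [0.4, -0.9, -0.1]
width: 0.092
```

```bash
python3 s.py; python3 -c "
from h import *
snap('wrist','w3')"
```

```text
t 8.35 pos [ 0.429  -0.2451  0.1978] jawyaw 12.71 tilt [-0.033  0.003 -0.999] w 0.092 F [ 0.4 -0.9 -0.1] q [-0.75 -0.    1.83 -0.02  1.34 -2.54]
```

View pics/w3.png

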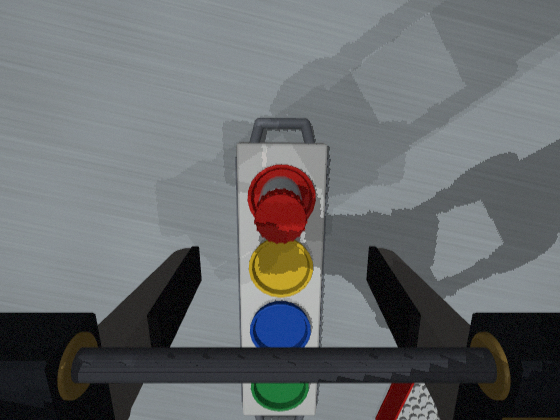

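The picture shows red standing in the red seat (280,215). The next seats are free: yellow (281,267), blue (280,328), green (279,388). I go for the yellow pot.

>>> carry_out --plan '[[[0.003,0.02,0],-0.3,0],[[0.004,0.03,0.0],-0.5,0],[[0.006,0.038,0.0],-0.6,0],[[0.006,0.042,0.0],-0.7,0],[[0.006,0.042,0.0],-0.7,0],[[0.006,0.042,0.0],-0.7,0],[[0.006,0.042,0.0],-0.7,0],[[0.006,0.042,0.0],-0.7,0],[[0.006,0.042,0.0],-0.7,0],[[0.006,0.04,0.0],-0.7,0],[[0.005,0.03,0.0],-0.6,0],[[0.003,0.02,0.0],-0.3,0]]'

```text
t: 9.6
ee_pos: [0.4784, 0.2024, 0.1723]
tool_rot: [-0.049, 1.635, 0.082]
contact_force: [0.3, -0.7, 0.2]
width: 0.092
```

>>> carry_out --plan '[[[0,0,0],0,0],[[0,0,0],0,0]]'

```text
t: 9.8
ee_pos: [0.4759, 0.2041, 0.1683]
tool_rot: [-0.053, 1.641, 0.085]
contact_force: [-0.5, -0.9, 0.2]
width: 0.0921
```

```bash
python3 s.py
```

```text
t 9.8 pos [0.4759 0.2041 0.1683] jawyaw 4.93 tilt [-0.072  0.017 -0.997] w 0.0921 F [-0.5 -0.9  0.2] q [ 0.15  0.11  1.77  0.03  1.33 -1.51]
```

>>> carry_out --plan '[[[0,0,0],0,0],[[0,0,0],0,0],[[0,0,0],0,0],[[0,0,0],0,0]]'

```text
t: 10.2
ee_pos: [0.475, 0.2007, 0.1664]
tool_rot: [-0.051, 1.645, 0.081]
contact_force: [-0.2, 0.2, -0.5]
width: 0.0918
```

```bash
python3 s.py
```

```text
t 10.2 pos [0.475  0.2007 0.1664] jawyaw 4.7 tilt [-0.076  0.016 -0.997] w 0.0918 F [-0.2  0.2 -0.5] q [ 0.15  0.11  1.78  0.03  1.33 -1.51]
```

>>> carry_out --plan '[[[0.02,0,0],0,0],[[0.02,0,0],0,0],[[0.02,0,0],0,0],[[0.02,0,0],0,0],[[0.02,0,0],0,0],[[0.02,0,0],0,0],[[0,0,0],0,0]]'

```text
t: 10.9
ee_pos: [0.5999, 0.1977, 0.1676]
tool_rot: [-0.048, 1.642, 0.078]
contact_force: [-0.8, -0.0, 0.0]
width: 0.092
```

```bash
python3 s.py
```

```text
t 10.9 pos [0.5999 0.1977 0.1676] jawyaw 4.49 tilt [-0.073  0.016 -0.997] w 0.092 F [-0.8 -0.   0. ] q [ 0.12  0.4   1.43  0.02  1.38 -1.54]
```

>>> carry_out --plan '[[[0,0,0],0,0],[[0,0,0],0,0],[[0,0,0],0,0],[[0,0,0],0,0]]'

```text
t: 11.3
ee_pos: [0.5977, 0.1974, 0.1676]
tool_rot: [-0.048, 1.644, 0.078]
contact_force: [-0.0, 0.7, -0.8]
width: 0.092
```

```bash
python3 s.py
```

```text
t 11.3 pos [0.5977 0.1974 0.1676] jawyaw 4.47 tilt [-0.075  0.016 -0.997] w 0.092 F [-0.   0.7 -0.8] q [ 0.12  0.4   1.43  0.02  1.38 -1.54]
```

>>> carry_out --plan '[[[-0.015,0.002,0],0,0],[[-0.02,0.002,0],0,0],[[-0.02,0.002,0],0,0],[[-0.02,0.002,0],0,0],[[-0.015,0.002,0],0,0],[[-0.007,0.002,0],0,0],[[0,0,0],0,0]]'

```text
t: 12.0
ee_pos: [0.4949, 0.2101, 0.1682]
tool_rot: [-0.048, 1.643, 0.078]
contact_force: [1.7, 0.1, 0.8]
width: 0.0917
```

```bash
python3 s.py; python3 -c "
from h import *
snap('wrist','w4')"
```

```text
t 12.0 pos [0.4949 0.2101 0.1682] jawyaw 4.53 tilt [-0.074  0.016 -0.997] w 0.0917 F [1.7 0.1 0.8] q [ 0.16  0.17  1.71  0.03  1.33 -1.5 ]
```

View pics/w4.png

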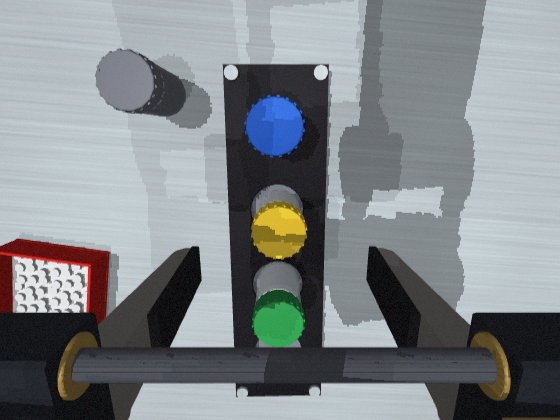

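The wrist picture shows the yellow pot at (279,230) between blue (275,126) and green (278,320), with the grey look-alike off the rack at (125,80). The tool leans 4° about the jaw axis after fast sideways moves, so I'll move sideways more slowly. I descend on yellow.

>>> carry_out --plan '[[[0.001,0,-0.02],0.5,0],[[0,0,-0.03],0,0],[[0,0,-0.03],0,0],[[0,0,-0.02],0,0],[[0,0,-0.008],0,0],[[0,0,0],0,0],[[0,0,0],0,0]]'

```text
t: 12.75
ee_pos: [0.5031, 0.2094, 0.0596]
tool_rot: [-0.054, 1.633, 0.084]
contact_force: [1.5, -0.1, 0.7]
width: 0.092
```

```bash
python3 s.py
```

```text
t 12.75 pos [0.5031 0.2094 0.0596] jawyaw 4.96 tilt [-0.064  0.016 -0.998] w 0.092 F [ 1.5 -0.1  0.7] q [ 0.16  0.32  1.77  0.03  1.12 -1.51]
```

>>> carry_out --plan '[[[-0.006,0,-0.006],0,0],[[0,0,0],0,0],[[0,0,0],0,0]]'

```text
t: 13.05
ee_pos: [0.499, 0.2098, 0.0561]
tool_rot: [-0.053, 1.628, 0.085]
contact_force: [0.5, 0.5, -0.3]
width: 0.0919
```

```bash
python3 s.py
```

```text
t 13.05 pos [0.499  0.2098 0.0561] jawyaw 4.97 tilt [-0.059  0.017 -0.998] w 0.0919 F [ 0.5  0.5 -0.3] q [ 0.16  0.31  1.79  0.03  1.1  -1.51]
```

>>> carry_out --plan '[[[-0.002,0,-0.003],0,0.4],[[0,0,0],0,1],[[0,0,0],0,1],[[0,0,0],0,1],[[0,0,0],0,1],[[0,0,0],0,1],[[0,0,0],0,1]]'

```text
t: 13.75
ee_pos: [0.4978, 0.2097, 0.0542]
tool_rot: [-0.054, 1.625, 0.085]
contact_force: [-0.1, -1.2, 0.7]
width: 0.0402
```

```bash
python3 s.py
```

```text
t 13.75 pos [0.4978 0.2097 0.0542] jawyaw 4.99 tilt [-0.057  0.017 -0.998] w 0.0402 F [-0.1 -1.2  0.7] q [ 0.16  0.31  1.79  0.03  1.09 -1.51]
```

>>> carry_out --plan '[[[0,0,0.01],0,1],[[0,0,0.02],0,1],[[0,0,0.025],0,1],[[0,0,0.025],0,1],[[0,0,0.01],0,1],[[0,0,0],0,1],[[0,-0.01,0.002],0.2,1],[[0,-0.02,0],0.4,1],[[0,-0.025,0],0.5,1],[[0,-0.025,0],0.5,1],[[0,-0.025,0],0.5,1],[[0,-0.025,0],0.5,1]]'

```text
t: 14.95
ee_pos: [0.4911, 0.0749, 0.144]
tool_rot: [-0.096, 1.637, 0.126]
contact_force: [0.1, 0.4, -1.2]
width: 0.0397
```

```bash
python3 s.py
```

```text
t 14.95 pos [0.4911 0.0749 0.144 ] jawyaw 8.0 tilt [-0.071  0.014 -0.997] w 0.0397 F [ 0.1  0.4 -1.2] q [-0.1   0.09  1.84  0.01  1.28 -1.81]
```

>>> carry_out --plan '[[[0.001,-0.025,0],0.4,1],[[0.001,-0.027,0],0.4,1],[[0.001,-0.027,0],0.4,1],[[0.001,-0.027,0],0.4,1],[[0.001,-0.027,0],0.4,1],[[0.001,-0.027,0],0.4,1],[[0.001,-0.027,0],0.4,1],[[0.001,-0.027,0],0.4,1],[[0.001,-0.027,0],0.4,1],[[0.001,-0.025,0],0.4,1],[[0.001,-0.02,0],0.3,1],[[0.001,-0.01,0],0,1]]'

```text
t: 16.15
ee_pos: [0.4875, -0.2377, 0.1267]
tool_rot: [-0.147, 1.662, 0.194]
contact_force: [-0.4, 0.2, -1.1]
width: 0.0398
```

>>> carry_out --plan '[[[0,0,0],0,1],[[0,0,0],0,1]]'

```text
t: 16.35
ee_pos: [0.4861, -0.238, 0.1249]
tool_rot: [-0.143, 1.665, 0.195]
contact_force: [-0.4, 0.2, -0.1]
width: 0.0398
```

```bash
python3 s.py
```

```text
t 16.35 pos [ 0.4861 -0.238   0.1249] jawyaw 12.07 tilt [-0.103  0.021 -0.994] w 0.0398 F [-0.4  0.2 -0.1] q [-0.65  0.26  1.7  -0.05  1.28 -2.42]
```

>>> carry_out --plan '[[[0.009,0.005,0],0,1],[[0.009,0.004,-0.005],0,1],[[0,0,-0.008],0,1],[[0,0,-0.008],0,1],[[0,0,0],0,1],[[0,0,0],0,1]]'

```text
t: 16.95
ee_pos: [0.5056, -0.2239, 0.1008]
tool_rot: [-0.146, 1.666, 0.201]
contact_force: [-0.7, 0.1, 0.8]
width: 0.0398
```

```bash
python3 s.py; python3 -c "
from h import *
snap('side','s2')"
```

```text
t 16.95 pos [ 0.5056 -0.2239  0.1008] jawyaw 12.34 tilt [-0.105  0.023 -0.994] w 0.0398 F [-0.7  0.1  0.8] q [-0.61  0.32  1.68 -0.04  1.25 -2.38]
```

View pics/s2.png

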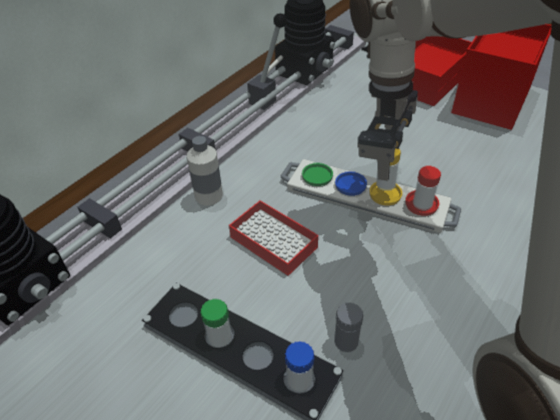

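The side picture shows yellow held over the yellow seat at (387,185), nearly upright, with red standing in its seat at (427,190).

>>> carry_out --plan '[[[0,-0.005,-0.01],0,1],[[0,0,-0.008],0,1],[[0,0,-0.004],0,1],[[0,0,-0.002],0,1],[[0,0,0],0,1]]'

```text
t: 17.5
ee_pos: [0.5051, -0.2299, 0.0747]
tool_rot: [-0.144, 1.667, 0.2]
contact_force: [-0.8, 1.4, -0.3]
width: 0.0399
```

```bash
python3 s.py
```

```text
t 17.5 pos [ 0.5051 -0.2299  0.0747] jawyaw 12.27 tilt [-0.105  0.023 -0.994] w 0.0399 F [-0.8  1.4 -0.3] q [-0.62  0.36  1.69 -0.05  1.2  -2.39]
```

>>> carry_out --plan '[[[0,0,-0.002],0,1],[[0,0,-0.0015],0,1],[[0,0,-0.001],0,1]]'

```text
t: 17.8
ee_pos: [0.5054, -0.2301, 0.0704]
tool_rot: [-0.145, 1.666, 0.199]
contact_force: [-0.1, 0.3, -1.0]
width: 0.0398
```

```bash
python3 s.py
```

```text
t 17.8 pos [ 0.5054 -0.2301  0.0704] jawyaw 12.27 tilt [-0.104  0.023 -0.994] w 0.0398 F [-0.1  0.3 -1. ] q [-0.62  0.36  1.69 -0.05  1.19 -2.39]
```

>>> carry_out --plan '[[[-0.001,0,-0.001],0,1],[[0,0,-0.001],0,1]]'

```text
t: 18.0
ee_pos: [0.5054, -0.2303, 0.07]
tool_rot: [-0.145, 1.664, 0.199]
contact_force: [-2.8, 2.7, 9.1]
width: 0.0395
```

```bash
python3 s.py
```

```text
t 18.0 pos [ 0.5054 -0.2303  0.07  ] jawyaw 12.27 tilt [-0.103  0.022 -0.994] w 0.0395 F [-2.8  2.7  9.1] q [-0.62  0.36  1.69 -0.04  1.19 -2.39]
```

>>> carry_out --plan '[[[0,0,-0.0005],0,0.45],[[0,0,0],0,0.3],[[0,0,0],0,0.1],[[0,0,0],0,0],[[0,0,0],0,0],[[0,0,0.02],0,0],[[0,0,0.035],0,0],[[0,0,0.04],0,0],[[0,0,0.03],0,0],[[0,0,0],0,0]]'

```text
t: 19.0
ee_pos: [0.5029, -0.229, 0.1967]
tool_rot: [-0.143, 1.668, 0.201]
contact_force: [0.5, -1.3, 1.0]
width: 0.092
```

```bash
python3 s.py; python3 -c "
from h import *
snap('side','s3')"
```

```text
t 19.0 pos [ 0.5029 -0.229   0.1967] jawyaw 12.26 tilt [-0.107  0.025 -0.994] w 0.092 F [ 0.5 -1.3  1. ] q [-0.62  0.21  1.6  -0.04  1.43 -2.4 ]
```

View pics/s3.png

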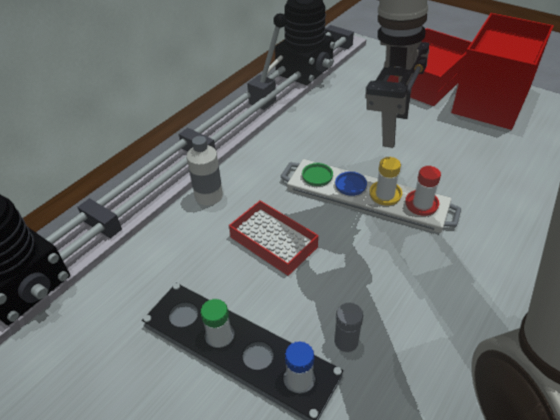

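Yellow stands in its seat (387,185), red in its own (427,190); tray and bottle are unmoved. I transit to blue in short pieces to watch the tool lean.

>>> carry_out --plan '[[[-0.008,0.03,0.002],-0.6,0],[[-0.008,0.04,0.002],-0.6,0],[[-0.008,0.04,0.002],-0.6,0],[[-0.008,0.04,0.002],-0.6,0]]'

```text
t: 19.45
ee_pos: [0.4661, -0.077, 0.1956]
tool_rot: [-0.095, 1.68, 0.167]
contact_force: [-0.3, -0.1, 0.1]
width: 0.0917
```

```bash
python3 s.py
```

```text
t 19.45 pos [ 0.4661 -0.077   0.1956] jawyaw 9.29 tilt [-0.116  0.036 -0.993] w 0.0917 F [-0.3 -0.1  0.1] q [-0.41  0.02  1.82 -0.01  1.43 -2.14]
```

>>> carry_out --plan '[[[-0.008,0.04,0.002],-0.6,0],[[-0.008,0.04,0.002],-0.6,0],[[-0.008,0.04,0.002],-0.6,0],[[-0.006,0.04,0.002],-0.6,0]]'

```text
t: 19.85
ee_pos: [0.4294, 0.0899, 0.1959]
tool_rot: [-0.054, 1.692, 0.136]
contact_force: [0.7, -0.3, -0.3]
width: 0.0921
```

```bash
python3 s.py
```

```text
t 19.85 pos [0.4294 0.0899 0.1959] jawyaw 6.62 tilt [-0.126  0.044 -0.991] w 0.0921 F [ 0.7 -0.3 -0.3] q [-0.09 -0.08  1.91  0.03  1.44 -1.79]
```

The lean adds up with each transit, always to the same world side. I turn the tool by half a turn (the same grasp), so the lean reverses and later drift cancels it.

>>> carry_out --plan '[[[0,0,0.005],-4,0],[[0,0,0.002],-8,0],[[0,0,0],-8,0],[[0,0,0],-8,0],[[0,0,0],-8,0],[[0,0,0],-8,0],[[0,0,0],-8,0],[[0,0,0],-8,0],[[0,0,0],-8,0],[[0,0,0],-8,0],[[0,0,0],-8,0],[[0,0,0],-8,0]]'

```text
t: 21.05
ee_pos: [0.414, 0.0974, 0.1792]
tool_rot: [1.319, 1.304, -1.088]
contact_force: [0.9, 0.1, -0.5]
width: 0.0921
```

```bash
python3 s.py
```

```text
t 21.05 pos [0.414  0.0974 0.1792] jawyaw -88.8 tilt [ 0.035  0.152 -0.988] w 0.0921 F [ 0.9  0.1 -0.5] q [-0.18 -0.26  2.1   0.16  1.29 -0.24]
```

>>> carry_out --plan '[[[0,0,0.005],-8,0],[[0,0,0.004],-8,0],[[0,0,0.003],-8,0],[[0,0,0.002],-8,0],[[0,0,0.002],-8,0],[[0,0,0.002],-8,0],[[0,0,0.002],-8,0],[[0,0,0.002],-8,0],[[0,0,0.002],-8,0],[[0,0,0.002],-8,0],[[0,0,0],-3,0],[[0,0,0],0,0]]'

```text
t: 22.25
ee_pos: [0.3992, 0.0983, 0.1813]
tool_rot: [2.315, 0.077, -2.034]
contact_force: [0.2, 0.2, -0.8]
width: 0.0919
```

```bash
python3 s.py
```

```text
t 22.25 pos [0.3992 0.0983 0.1813] jawyaw -175.62 tilt [ 0.128 -0.002 -0.992] w 0.0919 F [ 0.2  0.2 -0.8] q [-0.06 -0.37  2.18  0.01  1.2   1.43]
```

>>> carry_out --plan '[[[0.004,0.02,0.002],0.2,0],[[0.004,0.03,0.001],0.2,0],[[0.005,0.03,0.001],0.2,0],[[0.005,0.02,0],0.2,0],[[0.004,0.003,0],0,0],[[0,0,0],0,0],[[0,0,0],0,0]]'

```text
t: 22.95
ee_pos: [0.4171, 0.2027, 0.1767]
tool_rot: [2.288, 0.098, -2.04]
contact_force: [0.0, 0.3, -0.9]
width: 0.0917
```

```bash
python3 s.py;python3 -c "
from h import *
snap('wrist','w5')"
```

```text
t 22.95 pos [0.4171 0.2027 0.1767] jawyaw -174.41 tilt [ 0.114 -0.002 -0.993] w 0.0917 F [ 0.   0.3 -0.9] q [ 0.21 -0.18  2.04 -0.03  1.17  1.69]
```

View pics/w5.png

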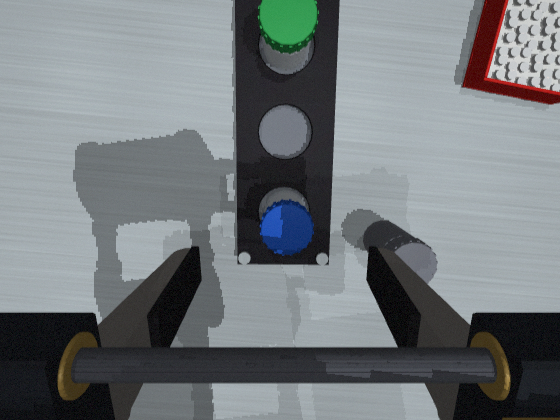

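The wrist picture, now seen from the other side, shows blue at (286,228) centred between the jaws. The grey look-alike at (410,260) is outside the right finger, and green is at (288,18). I descend.

>>> carry_out --plan '[[[0.003,-0.002,-0.015],0,0],[[0,0,-0.025],0,0],[[0,0,-0.025],0,0],[[0,0,-0.015],0,0],[[0,0,0],0,0],[[0,0,0],0,0]]'

```text
t: 23.6
ee_pos: [0.4208, 0.1954, 0.0956]
tool_rot: [2.294, 0.09, -2.039]
contact_force: [0.3, -0.3, 0.2]
width: 0.0914
```

```bash
python3 s.py
```

```text
t 23.6 pos [0.4208 0.1954 0.0956] jawyaw -174.8 tilt [ 0.118 -0.004 -0.993] w 0.0914 F [ 0.3 -0.3  0.2] q [ 0.19 -0.06  2.11 -0.03  0.98  1.69]
```

>>> carry_out --plan '[[[0,0.005,-0.02],0,0],[[0,0,-0.015],0,0],[[0,0,-0.008],0,0],[[0,0,0],0,0],[[0,0,0],0,0]]'

```text
t: 24.1
ee_pos: [0.4255, 0.2, 0.0574]
tool_rot: [2.306, 0.089, -2.028]
contact_force: [1.0, -1.0, 0.3]
width: 0.0918
```

```bash
python3 s.py
```

```text
t 24.1 pos [0.4255 0.2    0.0574] jawyaw -174.91 tilt [ 0.128 -0.002 -0.992] w 0.0918 F [ 1.  -1.   0.3] q [ 0.2   0.02  2.12 -0.04  0.87  1.7 ]
```

>>> carry_out --plan '[[[-0.005,0.0005,-0.004],0,0],[[0,0,0],0,0.4],[[0,0,0],0,1],[[0,0,0],0,1],[[0,0,0],0,1],[[0,0,0],0,1],[[0,0,0],0,1],[[0,0,0],0,1]]'

```text
t: 24.9
ee_pos: [0.4221, 0.2009, 0.0559]
tool_rot: [2.312, 0.09, -2.023]
contact_force: [-0.1, -0.8, -0.6]
width: 0.0396
```

```bash
python3 s.py
```

```text
t 24.9 pos [0.4221 0.2009 0.0559] jawyaw -174.91 tilt [ 0.133 -0.001 -0.991] w 0.0396 F [-0.1 -0.8 -0.6] q [ 0.2   0.01  2.13 -0.04  0.87  1.71]
```

>>> carry_out --plan '[[[0,0,0.01],0,1],[[0,0,0.02],0,1],[[0,0,0.025],0,1],[[0,0,0.025],0,1],[[0,0,0.015],0,1],[[0.003,0,0.002],0,1],[[0.012,-0.01,0.002],0.2,1],[[0.015,-0.02,0.002],0.4,1],[[0.015,-0.025,0.002],0.5,1],[[0.012,-0.025,0.002],0.5,1],[[0.01,-0.025,0.002],0.5,1],[[0.01,-0.025,0.002],0.5,1]]'

```text
t: 26.1
ee_pos: [0.497, 0.0685, 0.1678]
tool_rot: [2.277, 0.151, -2.006]
contact_force: [-0.0, 0.1, -0.9]
width: 0.0402
```

```bash
python3 s.py
```

```text
t 26.1 pos [0.497  0.0685 0.1678] jawyaw -171.83 tilt [ 0.126  0.006 -0.992] w 0.0402 F [-0.   0.1 -0.9] q [-0.12 -0.08  1.97  0.02  1.13  1.3 ]
```

>>> carry_out --plan '[[[0.007,-0.025,0.001],0.4,1],[[0.007,-0.025,0.001],0.4,1],[[0.007,-0.025,0.001],0.4,1],[[0.007,-0.025,0.001],0.4,1],[[0.007,-0.025,0.001],0.4,1],[[0.007,-0.025,0.001],0.4,1],[[0.007,-0.025,0.001],0.4,1],[[0.007,-0.025,0.001],0.4,1],[[0.007,-0.025,0.001],0.4,1],[[0.006,-0.022,0],0.4,1],[[0.006,-0.015,0],0.2,1],[[0.003,-0.007,0],0,1]]'

```text
t: 27.3
ee_pos: [0.5734, -0.2146, 0.1668]
tool_rot: [2.228, 0.237, -1.99]
contact_force: [-0.7, -0.2, -0.3]
width: 0.0398
```

>>> carry_out --plan '[[[0,0,0],0,1],[[0,0,0],0,1]]'

```text
t: 27.5
ee_pos: [0.5729, -0.2146, 0.1654]
tool_rot: [2.228, 0.237, -1.993]
contact_force: [-0.5, -0.9, -0.9]
width: 0.0394
```

```bash
python3 s.py;python3 -c "
from h import *
snap('wrist','w6')"
```

```text
t 27.5 pos [ 0.5729 -0.2146  0.1654] jawyaw -167.77 tilt [ 0.109  0.022 -0.994] w 0.0394 F [-0.5 -0.9 -0.9] q [-0.6   0.24  1.64  0.09  1.19  0.73]
```

View pics/w6.png

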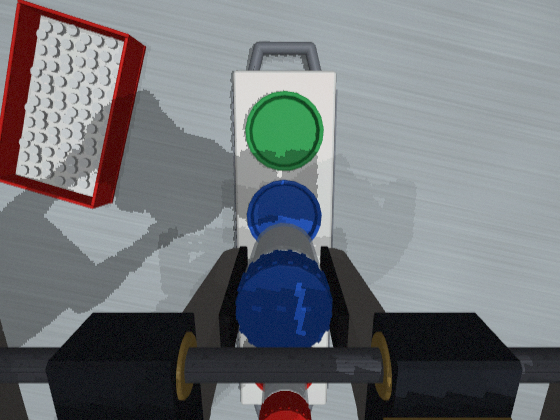

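The wrist picture shows the blue pot (284,300) in line with the blue seat (284,212), the green seat free beyond at (284,130). I descend.

>>> carry_out --plan '[[[0.004,0.001,-0.015],0,1],[[0,0,-0.02],0,1],[[0,0,-0.02],0,1],[[0,0,-0.015],0,1],[[0,0,-0.005],0,1],[[0,0,0],0,1],[[0,0,0],0,1]]'

```text
t: 28.25
ee_pos: [0.5763, -0.2071, 0.0838]
tool_rot: [2.224, 0.245, -1.993]
contact_force: [0.1, -0.4, -1.1]
width: 0.0397
```

```bash
python3 s.py
```

```text
t 28.25 pos [ 0.5763 -0.2071  0.0838] jawyaw -167.46 tilt [ 0.107  0.025 -0.994] w 0.0397 F [ 0.1 -0.4 -1.1] q [-0.58  0.34  1.69  0.09  1.04  0.73]
```

>>> carry_out --plan '[[[0,-0.006,0],0,1],[[0,0,0],0,1],[[0,0,0],0,1]]'

```text
t: 28.55
ee_pos: [0.5777, -0.2144, 0.086]
tool_rot: [2.226, 0.243, -1.988]
contact_force: [-0.6, -0.4, -1.7]
width: 0.0398
```

```bash
python3 s.py
```

```text
t 28.55 pos [ 0.5777 -0.2144  0.086 ] jawyaw -167.45 tilt [ 0.11   0.023 -0.994] w 0.0398 F [-0.6 -0.4 -1.7] q [-0.59  0.34  1.68  0.09  1.04  0.72]
```

>>> carry_out --plan '[[[0,0.0005,-0.006],0,1],[[0,0,-0.004],0,1],[[0,0,-0.002],0,1],[[0,0,0],0,1]]'

```text
t: 28.95
ee_pos: [0.5781, -0.2143, 0.0738]
tool_rot: [2.227, 0.242, -1.987]
contact_force: [-0.3, 0.8, -1.0]
width: 0.0398
```

```bash
python3 s.py
```

```text
t 28.95 pos [ 0.5781 -0.2143  0.0738] jawyaw -167.47 tilt [ 0.111  0.022 -0.994] w 0.0398 F [-0.3  0.8 -1. ] q [-0.59  0.36  1.69  0.09  1.02  0.71]
```

>>> carry_out --plan '[[[-0.0005,0,-0.001],0,1],[[0,0,-0.001],0,1],[[0,0,-0.001],0,1]]'

```text
t: 29.25
ee_pos: [0.5776, -0.2143, 0.0709]
tool_rot: [2.227, 0.242, -1.986]
contact_force: [-2.5, 1.5, 6.8]
width: 0.0393
```

```bash
python3 s.py
```

```text
t 29.25 pos [ 0.5776 -0.2143  0.0709] jawyaw -167.46 tilt [ 0.111  0.022 -0.994] w 0.0393 F [-2.5  1.5  6.8] q [-0.59  0.36  1.69  0.09  1.01  0.71]
```

Contact at z 0.0709, close to the 0.071 expected. I release and rise.

>>> carry_out --plan '[[[0,0,-0.0003],0,0.45],[[0,0,0],0,0.3],[[0,0,0],0,0.1],[[0,0,0],0,0],[[0,0,0],0,0],[[0,0,0.02],0,0],[[0,0,0.035],0,0],[[0,0,0.04],0,0],[[0,0,0.03],0,0],[[0,0,0],0,0]]'

```text
t: 30.25
ee_pos: [0.5762, -0.2133, 0.1987]
tool_rot: [2.226, 0.243, -1.99]
contact_force: [0.3, -1.2, 0.9]
width: 0.0919
```

```bash
python3 s.py;python3 -c "
from h import *
snap('side','s4')"
```

```text
t 30.25 pos [ 0.5762 -0.2133  0.1987] jawyaw -167.48 tilt [ 0.109  0.023 -0.994] w 0.0919 F [ 0.3 -1.2  0.9] q [-0.59  0.21  1.6   0.08  1.25  0.74]
```

View pics/s4.png

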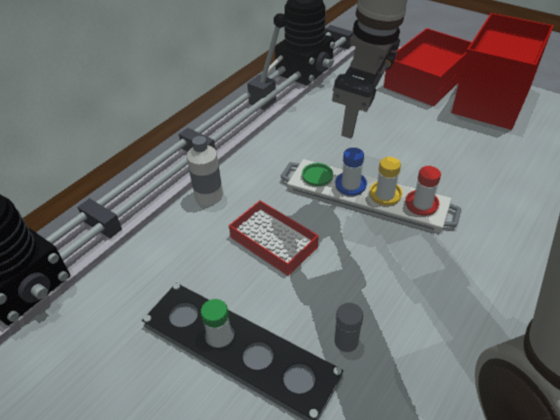

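The side picture shows blue (352,172), yellow (388,180) and red (427,190) upright in their seats. Only green (215,322) is left in the rack.

>>> carry_out --plan '[[[0,0.02,0.002],-0.3,0],[[0,0.03,0.002],-0.5,0],[[0,0.038,0.002],-0.6,0],[[0,0.04,0.002],-0.7,0],[[0,0.04,0.002],-0.7,0],[[0,0.04,0.002],-0.7,0],[[0,0.04,0.002],-0.7,0],[[0,0.04,0.002],-0.7,0],[[0,0.04,0.002],-0.7,0],[[0,0.04,0.002],-0.7,0],[[0,0.03,0.002],-0.6,0],[[0,0.018,0.002],-0.3,0]]'

```text
t: 31.5
ee_pos: [0.5593, 0.2178, 0.1923]
tool_rot: [2.265, 0.104, -2.108]
contact_force: [0.3, -0.6, -0.9]
width: 0.0917
```

>>> carry_out --plan '[[[0,0,0],0,0],[[0,0,0],0,0]]'

```text
t: 31.7
ee_pos: [0.557, 0.2194, 0.1882]
tool_rot: [2.256, 0.108, -2.112]
contact_force: [1.3, 0.0, -0.5]
width: 0.0923
```

```bash
python3 s.py
```

```text
t 31.7 pos [0.557  0.2194 0.1882] jawyaw -175.14 tilt [ 0.065  0.017 -0.998] w 0.0923 F [ 1.3  0.  -0.5] q [0.17 0.2  1.63 0.01 1.24 1.66]
```

>>> carry_out --plan '[[[0.013,-0.005,-0.02],0,0],[[0,0,-0.03],0,0],[[0,0,-0.025],0,0],[[0,0,-0.015],0,0],[[0,0,0],0,0],[[0,0,0],0,0]]'

```text
t: 32.3
ee_pos: [0.5689, 0.2056, 0.0909]
tool_rot: [2.252, 0.097, -2.121]
contact_force: [-0.1, 0.0, 0.1]
width: 0.0919
```

```bash
python3 s.py
```

```text
t 32.3 pos [0.5689 0.2056 0.0909] jawyaw -175.56 tilt [ 0.059  0.014 -0.998] w 0.0919 F [-0.1  0.   0.1] q [0.14 0.33 1.68 0.01 1.07 1.64]
```

>>> carry_out --plan '[[[0.002,0.009,-0.012],0.5,0],[[0,0,-0.015],0,0],[[0,0,-0.01],0,0],[[0,0,0],0,0],[[0,0,0],0,0]]'

```text
t: 32.8
ee_pos: [0.5725, 0.2147, 0.0528]
tool_rot: [2.251, 0.107, -2.113]
contact_force: [1.1, -0.1, 0.6]
width: 0.0917
```

```bash
python3 s.py
```

```text
t 32.8 pos [0.5725 0.2147 0.0528] jawyaw -175.05 tilt [ 0.063  0.015 -0.998] w 0.0917 F [ 1.1 -0.1  0.6] q [0.16 0.4  1.68 0.01 1.   1.64]
```

>>> carry_out --plan '[[[-0.002,0,0],0,0.4],[[0,0,0],0,1],[[0,0,0],0,1],[[0,0,0],0,1],[[0,0,0],0,1],[[0,0,0],0,1],[[0,0,0],0,1]]'

```text
t: 33.5
ee_pos: [0.5718, 0.2149, 0.0549]
tool_rot: [2.255, 0.107, -2.108]
contact_force: [0.1, 0.4, -0.2]
width: 0.0397
```

```bash
python3 s.py
```

```text
t 33.5 pos [0.5718 0.2149 0.0549] jawyaw -175.03 tilt [ 0.066  0.015 -0.998] w 0.0397 F [ 0.1  0.4 -0.2] q [0.16 0.39 1.69 0.   1.   1.64]
```

>>> carry_out --plan '[[[0,0,0.01],0,1],[[0,0,0.02],0,1],[[0,0,0.025],0,1],[[0,0,0.025],0,1],[[0,0,0.015],0,1],[[0,0,0.002],0,1],[[0.003,-0.01,0.001],0.2,1],[[0.004,-0.02,0.001],0.4,1],[[0.005,-0.025,0.001],0.5,1],[[0.006,-0.025,0.001],0.5,1],[[0.006,-0.025,0.001],0.5,1],[[0.006,-0.025,0.001],0.5,1]]'

```text
t: 34.7
ee_pos: [0.5971, 0.0801, 0.1577]
tool_rot: [2.215, 0.166, -2.095]
contact_force: [-0.1, 0.5, -1.6]
width: 0.04
```

```bash
python3 s.py
```

```text
t 34.7 pos [0.5971 0.0801 0.1577] jawyaw -172.0 tilt [ 0.055  0.018 -0.998] w 0.04 F [-0.1  0.5 -1.6] q [-0.08  0.25  1.64  0.02  1.2   1.34]
```

>>> carry_out --plan '[[[0.005,-0.025,0.001],0.4,1],[[0.005,-0.025,0.001],0.4,1],[[0.005,-0.025,0.001],0.4,1],[[0.005,-0.025,0.001],0.4,1],[[0.005,-0.025,0.001],0.4,1],[[0.005,-0.025,0.001],0.4,1],[[0.005,-0.025,0.001],0.4,1],[[0.005,-0.025,0.001],0.4,1],[[0.005,-0.025,0.001],0.4,1],[[0.005,-0.022,0],0.4,1],[[0.003,-0.015,0],0.2,1],[[0.002,-0.006,0],0,1]]'

```text
t: 35.9
ee_pos: [0.6431, -0.2091, 0.1499]
tool_rot: [2.154, 0.248, -2.089]
contact_force: [0.0, 0.0, -0.6]
width: 0.0396
```

>>> carry_out --plan '[[[0,0,0],0,1],[[0,0,0],0,1]]'

```text
t: 36.1
ee_pos: [0.6425, -0.2091, 0.1485]
tool_rot: [2.153, 0.249, -2.092]
contact_force: [-0.0, 0.7, -1.5]
width: 0.0399
```

```bash
python3 s.py
```

```text
t 36.1 pos [ 0.6425 -0.2091  0.1485] jawyaw -168.05 tilt [ 0.026  0.028 -0.999] w 0.0399 F [-0.   0.7 -1.5] q [-0.51  0.47  1.38  0.04  1.29  0.84]
```

>>> carry_out --plan '[[[0.005,0.006,-0.008],0,1],[[0.004,0.004,-0.015],0,1],[[0,0,-0.02],0,1],[[0,0,-0.012],0,1],[[0,0,0],0,1],[[0,0,0],0,1]]'

```text
t: 36.7
ee_pos: [0.652, -0.1918, 0.0879]
tool_rot: [2.149, 0.258, -2.092]
contact_force: [0.6, 0.6, 0.1]
width: 0.0401
```

```bash
python3 s.py
```

```text
t 36.7 pos [ 0.652  -0.1918  0.0879] jawyaw -167.72 tilt [ 0.023  0.031 -0.999] w 0.0401 F [0.6 0.6 0.1] q [-0.48  0.54  1.4   0.04  1.19  0.86]
```

>>> carry_out --plan '[[[0,-0.0055,-0.003],0,1],[[0,0,-0.003],0,1],[[0,0,0],0,1]]'

```text
t: 37.0
ee_pos: [0.653, -0.1982, 0.0831]
tool_rot: [2.151, 0.257, -2.089]
contact_force: [-1.0, 0.1, -0.9]
width: 0.0399
```

```bash
python3 s.py
```

```text
t 37.0 pos [ 0.653  -0.1982  0.0831] jawyaw -167.71 tilt [ 0.026  0.03  -0.999] w 0.0399 F [-1.   0.1 -0.9] q [-0.49  0.55  1.4   0.04  1.18  0.85]
```

>>> carry_out --plan '[[[-0.001,0,-0.005],0,1],[[0,0,-0.003],0,1],[[0,0,-0.0015],0,1],[[0,0,0],0,1]]'

```text
t: 37.4
ee_pos: [0.6524, -0.1989, 0.0739]
tool_rot: [2.152, 0.255, -2.087]
contact_force: [-0.2, -1.0, -0.8]
width: 0.0393
```

```bash
python3 s.py
```

```text
t 37.4 pos [ 0.6524 -0.1989  0.0739] jawyaw -167.75 tilt [ 0.028  0.029 -0.999] w 0.0393 F [-0.2 -1.  -0.8] q [-0.49  0.56  1.4   0.04  1.17  0.85]
```

>>> carry_out --plan '[[[0,0.001,-0.001],0,1],[[0,0,-0.001],0,1],[[0,0,-0.001],0,1]]'

```text
t: 37.7
ee_pos: [0.6526, -0.1978, 0.071]
tool_rot: [2.153, 0.254, -2.087]
contact_force: [-0.2, 0.4, -0.4]
width: 0.0397
```

```bash
python3 s.py
```

```text
t 37.7 pos [ 0.6526 -0.1978  0.071 ] jawyaw -167.74 tilt [ 0.028  0.029 -0.999] w 0.0397 F [-0.2  0.4 -0.4] q [-0.49  0.56  1.41  0.04  1.16  0.85]
```

>>> carry_out --plan '[[[0,0,-0.001],0,1],[[0,0,-0.001],0,1]]'

```text
t: 37.9
ee_pos: [0.6528, -0.1978, 0.0703]
tool_rot: [2.152, 0.255, -2.087]
contact_force: [-3.8, 0.8, 8.4]
width: 0.0399
```

```bash
python3 s.py
```

```text
t 37.9 pos [ 0.6528 -0.1978  0.0703] jawyaw -167.72 tilt [ 0.028  0.029 -0.999] w 0.0399 F [-3.8  0.8  8.4] q [-0.49  0.56  1.41  0.04  1.16  0.85]
```

Contact at z 0.0703. I release, rise and back off to keep the view clear.

>>> carry_out --plan '[[[0,0,-0.0003],0,0.45],[[0,0,0],0,0.3],[[0,0,0],0,0.1],[[0,0,0],0,0],[[0,0,0],0,0],[[0,0,0.02],0,0],[[0,0,0.035],0,0],[[0,0,0.04],0,0],[[0,0,0.04],0,0],[[0,0,0.03],0,0],[[0,0,0.02],0,0],[[0,0,0],0,0]]'

```text
t: 39.1
ee_pos: [0.6502, -0.1965, 0.2596]
tool_rot: [2.151, 0.257, -2.09]
contact_force: [0.8, -0.1, 0.9]
width: 0.0919
```

```bash
python3 s.py;python3 - <<'E'
from m import *
np.set_printoptions(precision=4,suppress=True)
for n,f in(('side','s5'),('scene','c5')):
    snap(n,f); z=load(f); P=cloud(z)
    for c,m in masks(z['im']).items():
        m=m&(P[...,2]>.06)&(z['d']>0)&(abs(P[...,0]-.54)<.2)&(abs(P[...,1]+.22)<.08)
        p=P[m]
        if len(p)<30: continue
        zt=np.percentile(p[:,2],97); t=p[p[:,2]>zt-.004]; print(f,c,len(p),zt.round(4),enc(t[:,:2]))
a=cv2.imread('pics/s5.png')[130:260,270:480]; cv2.imwrite('pics/s5c.png',cv2.resize(a,None,fx=3.5,fy=3.5,interpolation=cv2.INTER_CUBIC))
E
```

```text
t 39.1 pos [ 0.6502 -0.1965  0.2596] jawyaw -167.74 tilt [ 0.025  0.03  -0.999] w 0.0919 F [ 0.8 -0.1  0.9] q [-0.49  0.4   1.25  0.04  1.49  0.87]
s5 red 332 0.1099 (array([ 0.4249, -0.2447]), 0.020076372146606444)
s5 yellow 333 0.1098 (array([ 0.5006, -0.2265]), 0.020002925872802734)
s5 green 136 0.1105 (array([ 0.6441, -0.195 ]), 0.019168773651123048)
s5 blue 292 0.1099 (array([ 0.5733, -0.213 ]), 0.019964487075805663)
c5 red 204 0.352 (array([ 0.6759, -0.2863]), 0.023131792068481444)
c5 yellow 303 0.3603 (array([ 0.6537, -0.2043]), 0.06017057800292969)
c5 green 260 0.1072 (array([ 0.6526, -0.1957]), 0.02041220474243164)
c5 blue 246 0.1075 (array([ 0.591 , -0.1957]), 0.042056381225585936)
```

View pics/s5c.png

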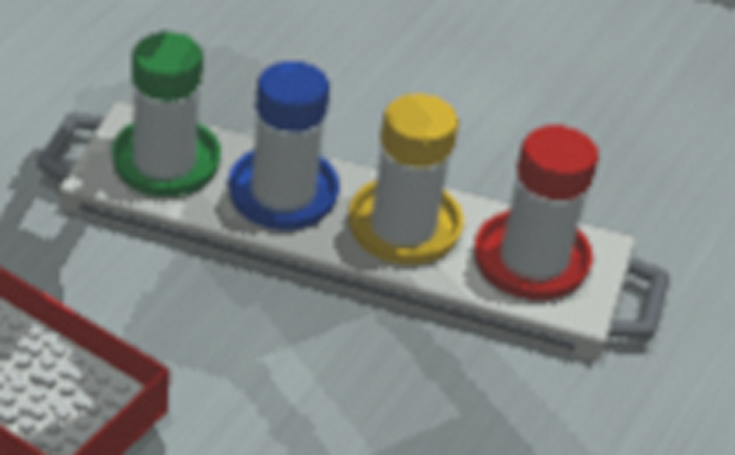

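View pics/c5.png

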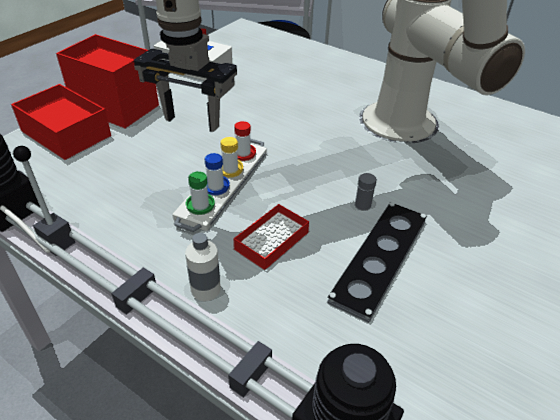

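The crop shows all four pots upright in the seats of their colours: green (167,100), blue (290,135), yellow (413,170), red (550,200). The scene picture shows the rack empty. The tray (271,238) and bottle (203,265) stand where they were, the grey pot is untouched, and the gripper is clear.

```bash
python3 -c "
from bench import sign_off
print(sign_off())"
```

```text
the job is handed in; nothing more can be done
None
```

All four pots are in the white carrier, each in the seat that matches its lid. I carried them one at a time in the carrier's row order (red, yellow, blue, green) and handed the job in at about 39 s. Each pot was lowered until the wrist felt contact (7 to 11 N) at the height worked out for the seat floor, then released.

**Last checks:**
- **Heights:** The side camera puts all four lid tops at 110 mm. It read about 3 mm high at the start, so this matches the 107 mm of a fully seated pot. The scene camera read 107 mm for green and blue.
- **Positions:** In the side view the lid centres lie within about 5 mm of the seat centres, and all four pots look upright.
- **Bystanders:** In the last scene picture the tray, the bottle and the grey look-alike pot stand where they were, and the rack is empty. I judged this by eye and did not measure it.

**What did not go smoothly:**
- **Tool lean:** Sideways moves gradually tilted the tool, up to about 8°. I gave the empty gripper a half turn to reverse this. The pots themselves leaned about 1 to 3° on the way and stood up straight on release.
- **Missing readings:** In the last scene picture, the automatic readings for the red and yellow lids were wrong because gripper pixels were mixed in, and so was the blue lid's centre. Those rest on the side view alone.

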